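Dock the ink tray on the press bed

ROBOT

A 6-joint arm with a two-finger parallel gripper is mounted at the origin on the work surface. World frame = base frame: x ahead of the robot, y to its left, z up, the work surface at z = 0. Lengths are in m, angles in rad, forces in N, time in s.
With the tool pointing down it reaches from about 0.35 to 0.725 m from the base axis. Payload 4.3 kg.
Tool frame: the origin (TCP) lies at the very end of the fingers, on their centre line; the grasp point (between the pads) lies 19 mm behind it; z points along the fingers, y is the line along which they close (so a half turn about z gives the same grasp; the last joint's range is limited). The gripper opens to 85 mm and grips with 20 to 120 N. Pads are 22 mm wide; open, the fingers measure 114 mm over their backs; the gripper's body (76 mm by 85 mm) begins 54 mm behind the grasp point. The pads swing forward as they close: fully open they stand 13 mm farther back than shut.
Start: joints at [-1.381, 0.377, 0.081, 1.274, 0, 1.46], TCP at [0.17, -0.549, 0.231] pointing down, gripper open.
Joint ranges: [-2.72, 2.72], [-0.84, 1.66], [-1.02, 1.22], [-1.77, 2.12], [-1.37, 1.28], [-3.14, 3.14]. Speed limits (rad/s): [2.57, 2.57, 3.14, 3.14, 3.14, 3.14].

INTERFACE

Orientations are given as a 3x3 rotation matrix whose columns are the frame's x, y, z axes.
In Python, from bench import robot gives the robot as it stands.
- The arm moves only by the tool drive_tool, never from a script. Its argument "increments" is a list of rows, each an object with "delta_pos": the shift along the tool's x, y, z in mm, a list of three; "spin": the turn about the tool's z in degrees; "claw": the closure, from -1 (fully open) to 1 (shut). In form: [{"delta_pos": [x, y, z], "spin": spin, "claw": claw}, ...]. A call has exactly 8 rows; each row shifts and turns the commanded pose from where the row before left it, along the tool's axes as they then stand; what a row does not reach is not made up. A row lasts 1/8 s, in which the tool goes at most 62.5 mm and 10.7 degrees, less where a joint would pass 70% of its speed; a pose out of reach is approached as far as the arm can. A call is refused whole if a number of a shift passes 62.5 or a number of a turn 10.7, either way. A call with a gripper value outside its range is refused whole. The fingers move at their own pace and stop on an object; "squeeze" is the grip in N (left out, the last holds). Time passes only in rows, so rows that do not move let the fingers close, or fill a call up. It gives the time, the measured TCP pose, the force, the opening and the grip force at its end, in the units of the state.
- robot.read_state(): the state, without advancing time (a new reading comes with each control period).
- robot.capture(name): name is "scene" or "top" or "wrist"; returns (picture, depth): 400x640x3 uint8, blue, green, red; 400x640 float32, m along the optical axis (not along the pixel's ray), 0 where there is no reading.
- robot.calibration(name): a dict with "fx", "fy", "cx", "cy" (pixels), "k1" (the pictures are not rectified: a ray, as slopes to the right and down, at radius r is drawn at 1 + k1 r^2 times it, then the intrinsics apply), "rvec" (rotation vector, rad) and "tvec" (3), from world to camera coordinates, as OpenCV has them. Camera axes: x right, y down, z forward; pixel columns grow to the right and rows downward; lengths in m; the calibration is good to about 2 mm. A picture is of the moment at which its call begins: read the wrist's pose just before it. calibration takes no time and is no camera call; for the wrist camera it gives the pose at the moment of the call.
- robot.finish_job(): hands the job in; it is judged then, once.
Trained networks look in the newest picture that a camera, given by its name, has taken for a name from the list of things; names that differ only in an ending like _2 or _b are one class to them, and where a whole thing is asked for, a point or a joint stands for the part that bears it (a point fixed in the world has none). Each returns a list of dicts, best first, with "p" (0 to 1); they miss things now and then, are a little off and sometimes report something else, mostly with a low value. They report only what shows in the picture. A call takes as long as a camera call. They do not tell look-alikes from the thing itself.
- robot.spot_in(label, camera): "rect" ([left, top, right, bottom] in pixels, round what is visible of it).
The state is a dict: "t": time; "qpos": joint angles; "joint_velocities": joint speeds; "tau": joint torques, N m; "ee_pos": TCP position; "eef_rot": TCP orientation; "contact_force": force on the tool from outside, world axes, zero at the start; "wrist_torque": the same for the moment, N m; "opening": opening from 0.0 (shut) to 1.0 (fully open); "grasp_force": force on a finger pad.
Only numpy, scipy, OpenCV 4.12 (cv2) and the standard library are available. Lean on these libraries where they do the work, as an engineer would, in place of code of your own. Each camera call takes 0.05 s, during which the arm holds its last target. There are 200 camera calls.

TASK

Slide the wooden ink tray, with its two jars standing in it, from the plywood loading board over the raised edge onto the steel press bed: raise only its leading end over the edge, keep its rear end down, and do not carry it. Press it home against the black stop with about 10 to 15 N for a second, then leave it there flush with the stop and centred on it, both jars upright inside. Do not ram the edge or the stop, and leave the tub, the tape and the squeegee alone.

Things in the scene. Friction and masses are not known exactly. Their poses are not given: they have to be found in the camera images.
- board: fixed plywood loading board, 240 mm (x) by 320 mm (y); origin on the table under the middle of the board's edge next to the press bed; the board runs from there to local -y, its top is 30 mm above the origin. Local +y is the sliding direction; it may be turned about 0.2 rad from world y
- bed: fixed steel press bed, 280 mm (x) by 440 mm (y), parallel to the board; origin 4 mm beyond the board's edge, below the bed's square near edge; the bed runs to local +y, its top is 36 mm above its origin. It stands on levelling feet, so that its top is 6 to 10 mm higher than the board's: a sharp step, exact height unknown
- stop: fixed rigid black stop bar on the bed, 200 mm (x) by 30 mm (y) by 25 mm high; origin at the middle of the foot of its flat face that looks to -y (towards the board), level with the bed's top; axes parallel to the bed's. Set 235 to 275 mm from the bed's near edge
- tray: loose open wooden tray, 170 mm (x) by 200 mm (y), 40 mm high, walls 8 mm, floor 5 mm thick, square edges, about 0.4 kg (hidden, scaled 0.7 to 1.4) plus jars; origin at the centre of its underside. Starts on the board, local +y within about 0.12 rad of the board's +y: its +y wall is the leading end
- tray_front_near (a point): corner of the tray's leading face: tray frame x = -85, y = +100, z = +10 mm
- tray_front_far (a point): corner of the tray's leading face: tray frame x = +85, y = +100, z = +10 mm
- tray_rear (a point): middle of the tray's rear lower edge: tray frame x = 0, y = -100, z = 0 mm. The loaded tray takes up to about 8 N to slide; with the jars its centre of mass lies up to 25 mm behind its middle, and once that is past the bed's edge the tray rocks flat on the bed unless something rubbing on its rear wall holds it down
- jar_red: red ink jar with white cap, 50 mm diameter, 58 mm tall, 0.13 kg, loose in the tray behind its middle (the 80 mm behind the leading end are free); origin at the centre of its underside
- jar_blue: blue ink jar with white cap, same size, also loose in the tray; origin at the centre of its underside
- tub: bystander: white tub, 90 mm diameter, 100 mm tall, on the table along the board's +x side; origin at the centre of its underside
- tape: bystander: roll of tape lying flat on the bed behind the stop, 80 mm diameter, 22 mm high; origin at the centre of its underside
- squeegee: bystander: wooden squeegee standing on its green blade on the table along the bed's +x side, 25 mm (x) by 150 mm (y) by 68 mm high; origin at the centre of its underside
Things that resemble listed ones, but are neither listed nor needed, are in the scene too. What is shaped like the jar_red but orange or pink is not meant.

How it is judged:
On the way, in this order (a step that is already met when the one before it is completed fails the run):
1. the leading end is past the step and the tray spans it, borne by the bed while its rear end still stands over the board (y of each of tray_front_near, tray_front_far in the frame of bed above 0.01 m and contact force between tray and bed above 0.2 N and y of tray_rear in the frame of board below -0.005 m), for 0.1 s.
2. the tray is pressed against the stop with more than 5 N for 0.4 s (contact force between tray and stop above 5 N), for 0.4 s.
At the end, for the whole second after the job is handed in: The tray lies flat on the bed (within 0.03 rad and 3 mm of the bed's top), both corners of its leading face within 3.5 mm of the stop's face, its middle within 15 mm of the stop's middle sideways, at rest; both jars stand upright (within 0.1 rad) on the tray's floor, at rest (y of tray_front_near in the frame of stop between -0.0035 and 0.003 m and y of tray_front_far in the frame of stop between -0.0035 and 0.003 m and x of tray in the frame of stop between -0.015 and 0.015 m and z of tray in the frame of stop between -0.003 and 0.003 m and angle between tray's own z axis and vertical below 0.03 rad and linear speed of each of tray, jar_red, jar_blue below 0.01 m/s and angle between each of jar_red, jar_blue's own z axis and vertical below 0.1 rad and z of jar_red in the frame of tray between 0 and 0.012 m and x of jar_red in the frame of tray between -0.085 and 0.085 m and y of jar_red in the frame of tray between -0.1 and 0.1 m and z of jar_blue in the frame of tray between 0 and 0.012 m and x of jar_blue in the frame of tray between -0.085 and 0.085 m and y of jar_blue in the frame of tray between -0.1 and 0.1 m); the robot touches nothing.
It fails at once if the tray is rammed or jammed on the stop (more than 25 N) (contact force between tray and stop above 25 N).
It fails at once if the tray catches on the bed's edge or is pressed down hard on the bed (more than 50 N) (contact force between tray and bed above 50 N).
It fails at once if the tray is carried: its rear end is more than 16 mm above the board's top (z of tray_rear in the frame of board above 0.046 m).
It fails at once if the tray tips by more than 0.2 rad or a jar by more than 0.35 rad (angle between tray's own z axis and vertical above 0.2 rad or angle between any of jar_red, jar_blue's own z axis and vertical above 0.35 rad).
It fails at once if the tub, the tape or the squeegee is moved by more than 15 mm (distance of any of tub, tape, squeegee from where it was at the start of the episode above 0.015 m).
It also fails if it takes over 67 s, if anything falls off the work surface, if the arm or the gripper's body presses on something with over 40 N, if the wrist force passes 120 N, or if a joint passes its speed limit or range.

## Working session

There is one attempt and no reset: what is moved stays moved. The work goes in short steps, Python scripts to look and compute and a tool call to move; the robot and the scene stay as the last step left them, time stands still between calls to the robot, and variables do not carry over. Pictures are saved under pics/ and viewed, at most 10 in all, crops included, and the job is handed in when it is done.

Besides the shell and the picture viewer there is one more tool, called after ">>>" as name(argument=value, ...), one argument or row to a line, values as JSON. drive_tool: Moves the arm, as the interface text tells. Its arguments: {"type":"object","properties":{"increments":{"type":"array","items":{"type":"object","properties":{"delta_pos":{"type":"array","items":{"type":"number"}},"spin":{"type":"number"},"claw":{"type":"number"}}}},"squeeze":{"type":"number"}},"required":["increments"]}

```bash
mkdir -p pics; ls
cat > h.py <<'E'
import numpy as np,cv2
from bench import robot
def cap(n,f=None):
    c=robot.calibration(n); im,d=robot.capture(n)
    if f: cv2.imwrite(f,im)
    return im,d,c
def cloud(d,c):
    h,w=d.shape; u,v=np.meshgrid(np.arange(w),np.arange(h))
    K=np.array([[c['fx'],0,c['cx']],[0,c['fy'],c['cy']],[0,0,1.]])
    # forward model: distorted = r*(1+k1 r^2)
    p=cv2.undistortPoints(np.stack([u,v],-1).reshape(-1,1,2).astype(np.float64),K,np.array([c['k1'],0,0,0.])).reshape(h,w,2)
    P=np.dstack([p*d[...,None],d]); R=cv2.Rodrigues(np.array(c['rvec'],float))[0]
    W=(P.reshape(-1,3)-np.array(c['tvec']).reshape(1,3))@R
    W=W.reshape(h,w,3); W[d<=0]=np.nan
    return W
E
python3 - <<'E'
from h import *
s=robot.read_state(); print({k:np.round(v,3).tolist() for k,v in s.items()})
for n in ('scene','top'):
    im,d,c=cap(n,f'pics/{n}0.png'); W=cloud(d,c); np.save(f'{n}0.npy',W)
    print(n,c)
    for l in ['board','bed','stop','tray','jar_red','jar_blue','tub','tape','squeegee']:
        print(l,[(np.round(r['rect']).tolist(),round(r['p'],2)) for r in robot.spot_in(l,n)][:3])
E
```

```text
pics
{'t': 0.0, 'qpos': [-1.381, 0.378, 0.08, 1.274, 0.0, 1.46], 'joint_velocities': [0.001, -0.002, 0.001, 0.0, -0.001, 0.001], 'tau': [-0.002, -46.361, 26.987, 0.021, -0.0, -0.0], 'ee_pos': [0.17, -0.549, 0.23], 'eef_rot': [[0.955, 0.295, -0.0], [0.295, -0.955, 0.002], [0.0, -0.002, -1.0]], 'contact_force': [0.302, 1.238, -0.001], 'wrist_torque': [-0.024, -0.022, 0.037], 'grasp_force': 0.0, 'opening': 0.998}
scene {'fx': 367.4319144606606, 'fy': 367.4319144606606, 'cx': 321.5191100585134, 'cy': 198.86126111031228, 'k1': 0.015402532465324104, 'rvec': array([ 1.53900913,  2.14898045, -0.75966098]), 'tvec': array([ 0.13080279, -0.36360619,  1.25233943])}
board [([142.0, 140.0, 297.0, 243.0], 0.56)]
bed [([252.0, 164.0, 468.0, 316.0], 0.95), ([194.0, 175.0, 216.0, 197.0], 0.56)]
stop [([366.0, 195.0, 404.0, 271.0], 0.96), ([412.0, 237.0, 456.0, 273.0], 0.21)]
tray [([172.0, 146.0, 275.0, 221.0], 0.63)]
jar_red [([234.0, 122.0, 254.0, 144.0], 0.91), ([208.0, 150.0, 231.0, 176.0], 0.84), ([262.0, 127.0, 279.0, 149.0], 0.72)]
jar_blue [([193.0, 171.0, 216.0, 196.0], 0.85)]
tub [([182.0, 2
[... 214 characters left out ...]
7949, 'k1': -0.03606479901706435, 'rvec': array([ 2.15341372, -2.14480323,  0.16616012]), 'tvec': array([0.03030262, 0.55756667, 0.91781362])}
board [([349.0, 158.0, 477.0, 251.0], 0.67), ([367.0, 165.0, 451.0, 235.0], 0.45), ([372.0, 106.0, 412.0, 146.0], 0.32)]
bed [([178.0, 141.0, 356.0, 253.0], 0.78)]
stop [([241.0, 155.0, 258.0, 232.0], 0.94)]
tray [([369.0, 165.0, 452.0, 236.0], 0.92)]
jar_red [([386.0, 268.0, 410.0, 291.0], 0.93), ([455.0, 274.0, 484.0, 293.0], 0.85), ([417.0, 208.0, 440.0, 221.0], 0.74)]
jar_blue [([417.0, 171.0, 439.0, 193.0], 0.79)]
tub [([370.0, 107.0, 410.0, 147.0], 0.95)]
tape [([190.0, 167.0, 221.0, 196.0], 0.78)]
squeegee [([273.0, 121.0, 330.0, 140.0], 0.75)]
```

View pics/scene0.png

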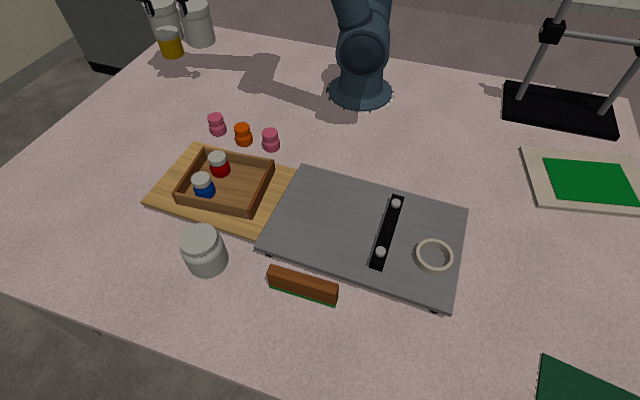

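View pics/top0.png

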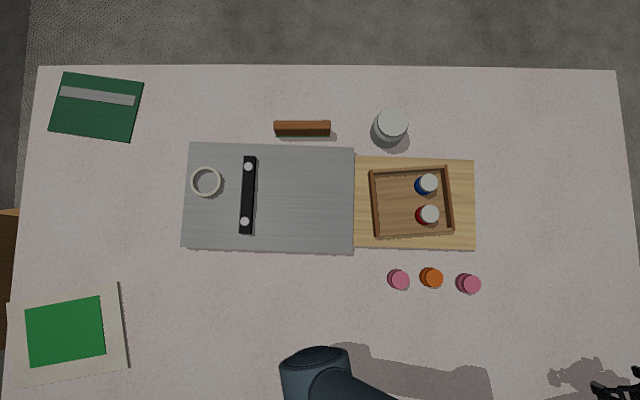

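The top view shows the tray at about (410,200) on the board with red jar (428,214) and blue jar (427,184). The bed is to its left, the stop at (248,194), the tape at (206,181), the squeegee at (302,128) and the tub at (390,127). Look-alikes of the red jar are pink (398,279), orange (431,278) and pink (468,284), all outside the tray. The one meant is the red jar at (428,214).

Run:
```python
from h import *
for n in ('top','scene'):
    W=np.load(f'{n}0.npy'); im=cv2.imread(f'pics/{n}0.png').astype(int); hsv=cv2.cvtColor(im.astype(np.uint8),cv2.COLOR_BGR2HSV).astype(int)
    Z=W[...,2]; H,S,V=hsv[...,0],hsv[...,1],hsv[...,2]
    reg=np.zeros(Z.shape,bool)
    def roi(a,b,c,d):
        r=np.zeros(Z.shape,bool); r[b:d,a:c]=1; return r
    R={'top':dict(bed=(175,135,360,260),board=(345,150,485,258),tray=(362,158,460,243),stop=(236,150,263,240),jars=(405,165,450,230)),
       'scene':dict(bed=(250,160,472,318),board=(138,135,302,245),tray=(168,140,280,224),stop=(362,190,408,275),jars=(190,148,235,200))}[n]
    def rep(name,m):
        P=W[m]; P=P[np.isfinite(P[:,2])]
        (c,sz,a)=cv2.minAreaRect(P[:,:2].astype(np.float32))
        print(n,name,len(P),'z',np.round(np.percentile(P[:,2],[5,50,95]),4),'c',np.round(c,4),'sz',np.round(sz,4),'ang',round(a,2))
        print('   box',np.round(cv2.boxPoints((c,sz,a)),4).tolist())
    rep('bed',roi(*R['bed'])&(S<40)&(V<170)&(abs(Z-.038)<.006))
    wood=(S>70)
    rep('board',roi(*R['board'])&wood&(abs(Z-.03)<.005))
    rep('trayrim',roi(*R['tray'])&(abs(Z-.07)<.004)&wood)
    rep('trayfloor',roi(*R['tray'])&(abs(Z-.035)<.004)&wood)
    rep('stop',roi(*R['stop'])&(abs(Z-.062)<.006))
    rep('jars',roi(*R['jars'])&(Z>.085))
```

```text
top bed 16278 z [0.0342 0.0369 0.0398] c [0.561  0.1596] sz [0.4402 0.2793] ang 88.09
   box [[0.4140999913215637, -0.05570000037550926], [0.6931999921798706, -0.06499999761581421], [0.7078999876976013, 0.375], [0.42879998683929443, 0.38429999351501465]]
top board 6729 z [0.0276 0.0308 0.0345] c [ 0.5483 -0.2249] sz [0.322  0.2388] ang 88.01
   box [[0.42340001463890076, -0.3817000091075897], [0.6620000004768372, -0.38989999890327454], [0.6730999946594238, -0.06809999793767929], [0.4345000088214874, -0.05979999899864197]]
top trayrim 999 z [0.0669 0.07   0.0727] c [ 0.5481 -0.2076] sz [0.1682 0.2028] ang 4.4
   box [[0.4564000070095062, -0.11289999634027481], [0.47200000286102295, -0.3151000142097473], [0.6396999955177307, -0.30219998955726624], [0.6241999864578247, -0.10000000149011612]]
top trayfloor 4032 z [0.0313 0.0346 0.0378] c [ 0.5532 -0.2162] sz [0.2609 0.2252] ang 89.3
   box [[0.4390000104904175, -0.34529998898506165], [0.6642000079154968, -0.3479999899864197], [0.6674000024795532, -0.08720000088214874], [0.4422000050544739, -0.0843999981880188]]
top stop 837 z [0.0589 0.0
[... 1445 characters left out ...]
477356, -0.1404000073671341], [0.44040000438690186, -0.42100000381469727], [0.714900016784668, -0.32089999318122864], [0.612500011920929, -0.040300000458955765]]
scene stop 871 z [0.0609 0.0631 0.0652] c [0.5608 0.21  ] sz [0.0298 0.2016] ang 88.07
   box [[0.4595000147819519, 0.19850000739097595], [0.6610000133514404, 0.19169999659061432], [0.6620000004768372, 0.2214999943971634], [0.46050000190734863, 0.22830000519752502]]
scene jars 467 z [0.0875 0.0942 0.0964] c [ 0.549  -0.2435] sz [0.1225 0.0457] ang 0.31
   box [[0.4875999987125397, -0.22089999914169312], [0.4878999888896942, -0.26669999957084656], [0.6104000210762024, -0.26600000262260437], [0.6100999712944031, -0.22030000388622284]]
```

>>> drive_tool(
  increments=[
    {"delta_pos": [50, -32, 0], "spin": 0, "claw": -1},
    {"delta_pos": [50, -32, 0], "spin": 0, "claw": -1},
    {"delta_pos": [50, -32, 0], "spin": 0, "claw": -1},
    {"delta_pos": [50, -32, 0], "spin": 0, "claw": -0.5},
    {"delta_pos": [50, -32, 0], "spin": 0, "claw": 0},
    {"delta_pos": [50, -32, 0], "spin": 0, "claw": 0.2},
    {"delta_pos": [50, -32, 0], "spin": 0, "claw": 0.2},
    {"delta_pos": [50, -32, 0], "spin": 0, "claw": 0.2},
  ],
  squeeze=25,
)

```text
t: 2.0
ee_pos: [0.4776, -0.1851, 0.2316]
eef_rot: [[0.955, 0.295, 0.001], [0.295, -0.955, -0.001], [0.001, 0.001, -1.0]]
contact_force: [0.2, -0.5, 0.3]
opening: 0.401
grasp_force: 0.0
```

>>> drive_tool(
  increments=[
    {"delta_pos": [0, 0, 0], "spin": -10.5, "claw": 0.2},
    {"delta_pos": [0, 0, 0], "spin": -10.5, "claw": 0.2},
    {"delta_pos": [0, 0, 0], "spin": -10.5, "claw": 0.2},
    {"delta_pos": [0, 0, 0], "spin": -10.5, "claw": 0.2},
    {"delta_pos": [0, 0, 0], "spin": -10.5, "claw": 0.2},
    {"delta_pos": [0, 0, 0], "spin": -10.5, "claw": 0.2},
    {"delta_pos": [0, 0, 0], "spin": -10.5, "claw": 0.2},
    {"delta_pos": [0, 0, 0], "spin": -10.5, "claw": 0.2},
  ],
)

```text
t: 3.0
ee_pos: [0.4764, -0.1867, 0.2314]
eef_rot: [[-0.2, 0.98, 0.0], [0.98, 0.2, -0.0], [-0.0, 0.0, -1.0]]
contact_force: [-0.2, 0.5, 0.3]
opening: 0.4
grasp_force: 0.0
```

>>> drive_tool(
  increments=[
    {"delta_pos": [0, 0, 0], "spin": -10.5, "claw": 0.2},
    {"delta_pos": [0, 0, 0], "spin": -10.5, "claw": 0.2},
    {"delta_pos": [0, 0, 0], "spin": -10.5, "claw": 0.2},
    {"delta_pos": [0, 0, 0], "spin": -10.5, "claw": 0.2},
    {"delta_pos": [0, 0, 0], "spin": -10.5, "claw": 0.2},
    {"delta_pos": [0, 0, 0], "spin": -10.5, "claw": 0.2},
    {"delta_pos": [0, 0, 0], "spin": -10.5, "claw": 0.2},
    {"delta_pos": [0, 0, 0], "spin": -9.5, "claw": 0.2},
  ],
)

```text
t: 4.0
ee_pos: [0.4764, -0.1867, 0.2314]
eef_rot: [[-0.997, -0.078, 0.0], [-0.078, 0.997, -0.0], [-0.0, -0.0, -1.0]]
contact_force: [0.4, -0.2, 0.0]
opening: 0.398
grasp_force: 0.0
```

>>> drive_tool(
  increments=[
    {"delta_pos": [-17.3, 17.4, 10], "spin": 0, "claw": 0.2},
    {"delta_pos": [-17.3, 17.4, 20], "spin": 0, "claw": 0.2},
    {"delta_pos": [-17.3, 17.4, 20], "spin": 0, "claw": 0.2},
    {"delta_pos": [-17.3, 17.4, 20], "spin": 0, "claw": 0.2},
    {"delta_pos": [0, 0, 20], "spin": 0, "claw": 0.2},
    {"delta_pos": [0, 0, 10], "spin": 0, "claw": 0.2},
    {"delta_pos": [0, 0, 0], "spin": 0, "claw": 0.2},
    {"delta_pos": [0, 0, 0], "spin": 0, "claw": 0.2},
  ],
)

```text
t: 5.0
ee_pos: [0.5407, -0.1127, 0.1322]
eef_rot: [[-0.997, -0.072, 0.001], [-0.072, 0.997, -0.001], [-0.001, -0.001, -1.0]]
contact_force: [-0.0, -0.9, -0.6]
opening: 0.397
grasp_force: 0.0
```

Run:
```python
from h import *
im,d,c=cap('wrist'); W=cloud(d,c)
s=robot.read_state(); T=s['ee_pos']; print(np.round(T,4))
cv2.imwrite('pics/w1.png',im)
Z=W[...,2]; S=cv2.cvtColor(im,cv2.COLOR_BGR2HSV)[...,1]
m=(abs(Z-.07)<.005)&(W[...,1]>-.125)&(W[...,1]<-.08)&(W[...,0]>.4)&(W[...,0]<.7)&(S>60)
P=W[m]; print(m.sum(),np.percentile(P[:,2],[5,50,95]))
for a in np.arange(.45,.65,.02):
    q=P[abs(P[:,0]-a)<.01]
    if len(q)>5: print(round(a,2),np.round(np.percentile(q[:,1],[2,50,98]),4))
for y0 in (-.09,-.03):
    for n,lo,hi in (('bed',-.05,.0),('board',-.085,-.067)):
        q=Z[(W[...,1]>lo)&(W[...,1]<hi)&(W[...,0]>.46)&(W[...,0]<.65)&(Z<.06)]
    print(n,q.size,np.nanmedian(q) if q.size else 0)
q=Z[(W[...,1]>-.05)&(W[...,1]<0)&(W[...,0]>.46)&(W[...,0]<.65)&(Z<.06)&(Z>.02)];print('bed',q.size,np.median(q) if q.size else 0)
```

```text
[ 0.5409 -0.1127  0.1323]
2807 [0.0683523  0.06958298 0.07061337]
0.45 [-0.1245 -0.1182 -0.1126]
0.47 [-0.1242 -0.1158 -0.1113]
0.49 [-0.117  -0.1133 -0.1093]
0.51 [-0.1154 -0.1114 -0.1072]
0.53 [-0.114  -0.1099 -0.1058]
0.55 [-0.1126 -0.1086 -0.1046]
0.57 [-0.1111 -0.1073 -0.1036]
0.59 [-0.109  -0.1055 -0.1019]
0.61 [-0.1238 -0.1061 -0.1004]
0.63 [-0.1244 -0.114  -0.1003]
board 3846 0.029582238151171388
board 3846 0.029582238151171388
bed 11150 0.036522302038449236
```

View pics/w1.png

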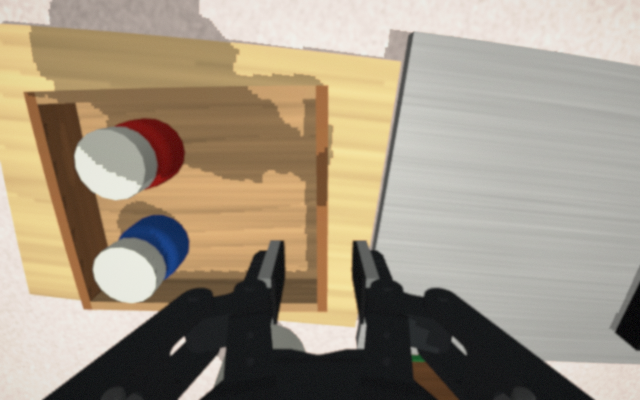

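The wrist view shows both fingers straddling the front wall (x≈322). The jars stand well clear at (130,158) red and (140,258) blue. The wall centre is 3.4 mm ahead of the TCP.

>>> drive_tool(
  increments=[
    {"delta_pos": [0, 3.4, 10], "spin": 0, "claw": 0.2},
    {"delta_pos": [0, 0, 20], "spin": 0, "claw": 0.2},
    {"delta_pos": [0, 0, 20], "spin": 0, "claw": 0.2},
    {"delta_pos": [0, 0, 20], "spin": 0, "claw": 0.2},
    {"delta_pos": [0, 0, 12], "spin": 0, "claw": 0.2},
    {"delta_pos": [0, 0, 9], "spin": 0, "claw": 0.2},
    {"delta_pos": [0, 0, 0], "spin": 0, "claw": 0.2},
    {"delta_pos": [0, 0, 0], "spin": 0, "claw": 0.2},
  ],
)

```text
t: 6.05
ee_pos: [0.5406, -0.109, 0.0409]
eef_rot: [[-0.997, -0.073, 0.001], [-0.073, 0.997, -0.0], [-0.001, -0.001, -1.0]]
contact_force: [-0.9, -0.8, -0.3]
opening: 0.399
grasp_force: 0.0
```

>>> drive_tool(
  increments=[
    {"delta_pos": [0, 0, 0], "spin": 0, "claw": 0.5},
    {"delta_pos": [0, 0, 0], "spin": 0, "claw": 0.7},
    {"delta_pos": [0, 0, 0], "spin": 0, "claw": 0.8},
    {"delta_pos": [0, 0, 0], "spin": 0, "claw": 1},
    {"delta_pos": [0, 0, 0], "spin": 0, "claw": 1},
    {"delta_pos": [0, 0, 0], "spin": 0, "claw": 1},
    {"delta_pos": [0, 0, 0], "spin": 0, "claw": 1},
    {"delta_pos": [0, 0, 0], "spin": 0, "claw": 1},
  ],
  squeeze=25,
)

```text
t: 7.05
ee_pos: [0.5406, -0.1095, 0.0407]
eef_rot: [[-0.997, -0.073, 0.001], [-0.073, 0.997, -0.001], [-0.001, -0.001, -1.0]]
contact_force: [-0.5, -4.4, 5.8]
opening: 0.086
grasp_force: 26.1
```

>>> drive_tool(
  increments=[
    {"delta_pos": [0, 0, -2], "spin": 0, "claw": 1},
    {"delta_pos": [0, 0, -2], "spin": 0, "claw": 1},
    {"delta_pos": [0, 0, -2], "spin": 0, "claw": 1},
    {"delta_pos": [0, 0, -2], "spin": 0, "claw": 1},
    {"delta_pos": [0, 0, -2], "spin": 0, "claw": 1},
    {"delta_pos": [0, 0, -2], "spin": 0, "claw": 1},
    {"delta_pos": [0, 0, -1], "spin": 0, "claw": 1},
    {"delta_pos": [0, 0, 0], "spin": 0, "claw": 1},
  ],
)

```text
t: 8.05
ee_pos: [0.5402, -0.1089, 0.0534]
eef_rot: [[-0.997, -0.073, 0.0], [-0.073, 0.997, -0.0], [-0.0, -0.0, -1.0]]
contact_force: [0.7, 0.5, -5.7]
opening: 0.092
grasp_force: 27.4
```

```bash
cat > tray.py <<'E'
from h import *
def tray(n='top',f=None):
    im,d,c=cap(n,f); W=cloud(d,c); Z=W[...,2]
    hsv=cv2.cvtColor(im,cv2.COLOR_BGR2HSV)
    roi=(W[...,0]>.44)&(W[...,0]<.66)&(W[...,1]>-.4)&(W[...,1]<.21)
    m=roi&(Z>.062)&(Z<.092)&(hsv[...,1]>70)&(hsv[...,0]<25)&~((hsv[...,2]<40))
    m=cv2.morphologyEx(m.astype(np.uint8),cv2.MORPH_OPEN,np.ones((2,2)))
    k,l,st,_=cv2.connectedComponentsWithStats(m,connectivity=8)
    keep=np.isin(l,[i for i in range(1,k) if st[i,4]>25])
    P=W[keep]
    A=np.c_[P[:,:2],np.ones(len(P))]; co=np.linalg.lstsq(A,P[:,2],rcond=None)[0]
    r=cv2.minAreaRect(P[:,:2].astype(np.float32))
    print(n,len(P),'c',np.round(r[0],4),'sz',np.round(r[1],4),'ang',round(r[2],2),'slope',np.round(co[:2],3),'z at c',round(co@[*r[0],1],4))
    b=cv2.boxPoints(r); b=b[np.argsort(b[:,1])]; print('  rear',np.round(b[:2].mean(0),4),'front',np.round(b[2:],4).tolist(), 'rim z rear/front',np.round([co@[*b[:2].mean(0),1],co@[*b[2:].mean(0),1]],4))
    j=roi&(hsv[...,1]<60)&(hsv[...,2]>120)&(Z>.08)&(Z<.13)
    print('  caps',j.sum(),np.round(np.nanmedian(Z[j]),4))
if __name__=='__main__':
    print(np.round(robot.read_state()['ee_pos'],4),np.round(robot.read_state()['contact_force'],2))
    tray('scene'); tray('top')
E
python3 tray.py
```

```text
[ 0.5402 -0.1089  0.0534] [ 0.65  0.49 -5.66]
 ** On entry to DLASCL parameter number  4 had an illegal value
 ** On entry to DLASCL parameter number  4 had an illegal valueTraceback (most recent call last):
  File "tray.py", line 19, in <module>
    tray('scene'); tray('top')
    ~~~~^^^^^^^^^
  File "tray.py", line 11, in tray
    A=np.c_[P[:,:2],np.ones(len(P))]; co=np.linalg.lstsq(A,P[:,2],rcond=None)[0]
                                         ~~~~~~~~~~~~~~~^^^^^^^^^^^^^^^^^^^^^
    x, resids, rank, s = _umath_linalg.lstsq(a, b, rcond,
                         ~~~~~~~~~~~~~~~~~~~^^^^^^^^^^^^^
                                             signature=signature)
                                             ^^^^^^^^^^^^^^^^^^^^
    raise LinAlgError("SVD did not converge in Linear Least Squares")
numpy.linalg.LinAlgError: SVD did not converge in Linear Least Squares
```

```bash
sed -i 's/P=W\[keep\]/P=W[keep]; P=P[np.isfinite(P).all(1)]; P=P[(P[:,2]>.06)\&(P[:,2]<.095)]/' tray.py; python3 tray.py
```

```text
[ 0.5401 -0.1089  0.0534] [ 0.3  -0.49 -6.01]
scene 1318 c [ 0.5474 -0.204 ] sz [0.1702 0.1981] ang 4.04 slope [-0.001  0.009] z at c 0.0745
  rear [ 0.5544 -0.3028] front [[0.45559999346733093, -0.1111999973654747], [0.6254000067710876, -0.09920000284910202]] rim z rear/front [0.0736 0.0755]
  caps 301 0.1051
top 119 c [ 0.5487 -0.1077] sz [0.0249 0.1465] ang 85.43 slope [-0.025  0.255] z at c 0.0818
  rear [ 0.5477 -0.1201] front [[0.6226999759674072, -0.10109999775886536], [0.4767000079154968, -0.08940000087022781]] rim z rear/front [0.0786 0.0849]
  caps 0 nan
  return np.nanmean(a, axis, out=out, keepdims=keepdims)
```

Run:
```python
from h import *
im,d,c=cap('scene'); W=cloud(d,c); Z=W[...,2]
cv2.imwrite('pics/s2.png',cv2.resize(im[100:260,120:320],(800,640)[:2] if 0 else (750,600),interpolation=cv2.INTER_CUBIC))
W0=np.load('scene0.npy')
for nm,w in(('before',W0),('now',W)):
    z=w[...,2]
    for lo,hi,n in ((-.32,-.295,'rear'),(-.115,-.098,'front'),(-.26,-.23,'caps')):
        q=z[(w[...,0]>.46)&(w[...,0]<.64)&(w[...,1]>lo)&(w[...,1]<hi)&(z>.04)]; print(nm,n,q.size,np.round(np.percentile(q,[50,75,90,97]),4))
```

```text
before rear 480 [0.0646 0.0711 0.0722 0.0732]
before front 448 [0.0628 0.0708 0.072  0.0732]
before caps 767 [0.0765 0.0941 0.0953 0.0961]
now rear 477 [0.0734 0.0807 0.0819 0.0828]
now front 1728 [0.3119 0.4257 0.4643 0.5036]
now caps 842 [0.0822 0.1045 0.1058 0.1066]
```

View pics/s2.png

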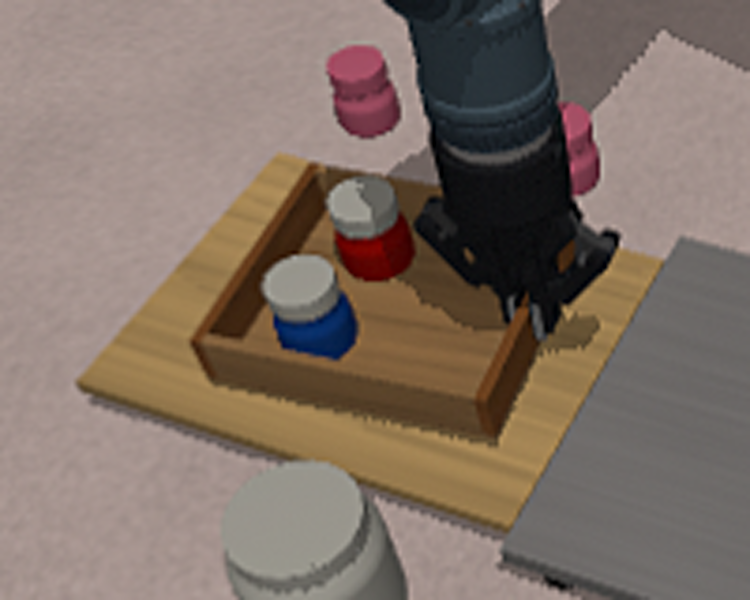

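The crop shows the tray held almost level: its rear rim is up about 9.5 mm because the deep grip carries the moment. I'll set it down and regrip shallowly at the minimum force, so it can pivot.

>>> drive_tool(
  increments=[
    {"delta_pos": [0, 0, 3], "spin": 0, "claw": 1},
    {"delta_pos": [0, 0, 3], "spin": 0, "claw": 1},
    {"delta_pos": [0, 0, 3], "spin": 0, "claw": 1},
    {"delta_pos": [0, 0, 2], "spin": 0, "claw": 1},
    {"delta_pos": [0, 0, 1.5], "spin": 0, "claw": 1},
    {"delta_pos": [0, 0, 0], "spin": 0, "claw": 0.6},
    {"delta_pos": [0, 0, 0], "spin": 0, "claw": 0.6},
    {"delta_pos": [0, 0, 0], "spin": 0, "claw": 0.6},
  ],
  squeeze=20,
)

```text
t: 9.25
ee_pos: [0.5408, -0.1092, 0.0414]
eef_rot: [[-0.997, -0.073, 0.001], [-0.073, 0.997, -0.001], [-0.001, -0.001, -1.0]]
contact_force: [0.0, -0.1, 0.0]
opening: 0.199
grasp_force: 0.0
```

>>> drive_tool(
  increments=[
    {"delta_pos": [0, 0, -5], "spin": 0, "claw": 0.6},
    {"delta_pos": [0, 0, -7], "spin": 0, "claw": 0.6},
    {"delta_pos": [0, 0, -7], "spin": 0, "claw": 0.6},
    {"delta_pos": [0, 0, 0], "spin": 0, "claw": 0.8},
    {"delta_pos": [0, 0, 0], "spin": 0, "claw": 1},
    {"delta_pos": [0, 0, 0], "spin": 0, "claw": 1},
    {"delta_pos": [0, 0, 0], "spin": 0, "claw": 1},
    {"delta_pos": [0, 0, 0], "spin": 0, "claw": 1},
  ],
  squeeze=20,
)

```text
t: 10.25
ee_pos: [0.5409, -0.1089, 0.0608]
eef_rot: [[-0.997, -0.073, 0.002], [-0.073, 0.997, -0.0], [-0.002, -0.0, -1.0]]
contact_force: [-0.6, 1.2, 6.4]
opening: 0.093
grasp_force: 20.2
```

>>> drive_tool(
  increments=[
    {"delta_pos": [0, 0, -2], "spin": 0, "claw": 1},
    {"delta_pos": [0, 0, -2], "spin": 0, "claw": 1},
    {"delta_pos": [0, 0, -2], "spin": 0, "claw": 1},
    {"delta_pos": [0, 0, -2], "spin": 0, "claw": 1},
    {"delta_pos": [0, 0, 0], "spin": 0, "claw": 1},
    {"delta_pos": [0, 0, 0], "spin": 0, "claw": 1},
    {"delta_pos": [0, 0, 0], "spin": 0, "claw": 1},
    {"delta_pos": [0, 0, 0], "spin": 0, "claw": 1},
  ],
)

```text
t: 11.25
ee_pos: [0.5399, -0.1087, 0.0677]
eef_rot: [[-0.997, -0.073, -0.0], [-0.073, 0.997, 0.0], [0.0, 0.0, -1.0]]
contact_force: [-1.0, 0.4, -3.3]
opening: 0.088
grasp_force: 20.2
```

```bash
cat > chk.py <<'E'
from h import *
# rim heights along the far/near walls: fit rim as upper envelope per y-bin, scene cam
def chk(n='scene',f=None):
    s=robot.read_state(); print('tcp',np.round(s['ee_pos'],4),'F',np.round(s['contact_force'],2))
    im,d,c=cap(n,f); W=cloud(d,c); Z=W[...,2]; hsv=cv2.cvtColor(im,cv2.COLOR_BGR2HSV)
    w=(hsv[...,1]>70)&(hsv[...,0]<25)&(W[...,0]>.58)&(W[...,0]<.67)&(Z>.045)&(Z<.1)
    for y in np.arange(-.31,.2,.03):
        q=Z[w&(abs(W[...,1]-y)<.015)]; x=W[...,0][w&(abs(W[...,1]-y)<.015)]
        if q.size>12: print('%.3f n%d z90 %.4f xmax %.4f'%(y,q.size,np.percentile(q,90),np.percentile(x,97)))
    r=(hsv[...,1]>70)&(hsv[...,0]<25)&(W[...,0]>.5)&(W[...,0]<.6)&(Z>.055)&(Z<.1)&(W[...,1]<-.0)
    y=W[...,1][r]
    if y.size: y0=np.percentile(y,3); q=Z[r&(W[...,1]<y0+.012)]; print('rear y',round(y0,4),'rim z90',np.round(np.percentile(q,90),4))
    j=(W[...,0]>.45)&(W[...,0]<.65)&(hsv[...,1]<60)&(Z>.085)&(Z<.125)&(W[...,1]<0.1)&(hsv[...,2]>110)
    print('caps',j.sum(),np.round(np.median(W[j],0),4))
if __name__=='__main__': chk()
E
python3 chk.py
```

```text
tcp [ 0.5399 -0.1087  0.0677] F [-1.01  0.4  -3.35]
-0.310 n68 z90 0.0722 xmax 0.6365
-0.280 n193 z90 0.0722 xmax 0.6366
-0.250 n110 z90 0.0740 xmax 0.6346
-0.220 n112 z90 0.0746 xmax 0.6321
-0.190 n117 z90 0.0759 xmax 0.6301
-0.160 n127 z90 0.0771 xmax 0.6280
-0.130 n127 z90 0.0774 xmax 0.6256
-0.100 n196 z90 0.0787 xmax 0.6236
rear y -0.3043 rim z90 0.0725
caps 326 [ 0.58   -0.2444  0.0963]
```

>>> drive_tool(
  increments=[
    {"delta_pos": [0, 0, -2], "spin": 0, "claw": 1},
    {"delta_pos": [0, 0, -2], "spin": 0, "claw": 1},
    {"delta_pos": [0, 0, -1], "spin": 0, "claw": 1},
    {"delta_pos": [-0.8, 3, 0], "spin": 0.8, "claw": 1},
    {"delta_pos": [-0.8, 5, 0], "spin": 0.8, "claw": 1},
    {"delta_pos": [-0.8, 5, 0], "spin": 0.8, "claw": 1},
    {"delta_pos": [-0.7, 5, 0], "spin": 0.8, "claw": 1},
    {"delta_pos": [-0.7, 5, 0], "spin": 0.8, "claw": 1},
  ],
)

```text
t: 12.3
ee_pos: [0.5429, -0.0852, 0.0728]
eef_rot: [[-1.0, -0.002, -0.0], [-0.002, 1.0, -0.0], [0.0, -0.0, -1.0]]
contact_force: [0.3, -0.3, -3.8]
opening: 0.084
grasp_force: 22.4
```

```bash
python3 chk.py
```

```text
tcp [ 0.5429 -0.0852  0.0728] F [ 0.31 -0.26 -3.84]
-0.280 n162 z90 0.0722 xmax 0.6279
-0.250 n106 z90 0.0736 xmax 0.6277
-0.220 n109 z90 0.0757 xmax 0.6279
-0.190 n115 z90 0.0772 xmax 0.6273
-0.160 n134 z90 0.0794 xmax 0.6273
-0.130 n174 z90 0.0806 xmax 0.6269
-0.100 n189 z90 0.0835 xmax 0.6272
-0.070 n149 z90 0.0828 xmax 0.6257
rear y -0.2813 rim z90 0.0724
caps 286 [ 0.5785 -0.2233  0.0976]
```

>>> drive_tool(
  increments=[
    {"delta_pos": [-0.6, 7, 0], "spin": 0.7, "claw": 1},
    {"delta_pos": [-0.6, 7, 0], "spin": 0.7, "claw": 1},
    {"delta_pos": [-0.5, 7, 0], "spin": 0.7, "claw": 1},
    {"delta_pos": [-0.3, 7, 0], "spin": 0, "claw": 1},
    {"delta_pos": [-0.3, 7, 0], "spin": 0, "claw": 1},
    {"delta_pos": [-0.3, 7, 0], "spin": 0, "claw": 1},
    {"delta_pos": [-0.3, 7, 0], "spin": 0, "claw": 1},
    {"delta_pos": [-0.3, 7, 0], "spin": 0, "claw": 1},
  ],
)

```text
t: 13.35
ee_pos: [0.5475, -0.0293, 0.0728]
eef_rot: [[-0.999, 0.034, -0.0], [0.034, 0.999, -0.0], [0.0, -0.0, -1.0]]
contact_force: [0.5, -1.0, -2.8]
opening: 0.081
grasp_force: 22.3
```

```bash
python3 chk.py
```

```text
tcp [ 0.5475 -0.0293  0.0728] F [ 0.47 -1.05 -2.77]
-0.220 n182 z90 0.0725 xmax 0.6243
-0.190 n105 z90 0.0745 xmax 0.6259
-0.160 n108 z90 0.0765 xmax 0.6268
-0.130 n118 z90 0.0775 xmax 0.6281
-0.100 n153 z90 0.0793 xmax 0.6291
-0.070 n188 z90 0.0809 xmax 0.6298
-0.040 n313 z90 0.0836 xmax 0.6306
rear y -0.226 rim z90 0.0723
caps 265 [ 0.5805 -0.1683  0.0977]
```

>>> drive_tool(
  increments=[
    {"delta_pos": [0, 0, 1.2], "spin": 0, "claw": 1},
    {"delta_pos": [0, 0, 1.2], "spin": 0, "claw": 1},
    {"delta_pos": [0, 0, 1.0], "spin": 0, "claw": 1},
    {"delta_pos": [0, 0, 0], "spin": 0, "claw": 1},
    {"delta_pos": [-0.2, 4, 0], "spin": 0, "claw": 1},
    {"delta_pos": [-0.2, 4, 0], "spin": 0, "claw": 1},
    {"delta_pos": [-0.2, 4, 0], "spin": 0, "claw": 1},
    {"delta_pos": [0, 0, 0], "spin": 0, "claw": 1},
  ],
)

```text
t: 14.4
ee_pos: [0.5489, -0.0175, 0.0697]
eef_rot: [[-0.999, 0.033, 0.001], [0.033, 0.999, -0.0], [-0.001, -0.0, -1.0]]
contact_force: [-1.6, -1.6, -1.6]
opening: 0.083
grasp_force: 21.2
```

```bash
python3 chk.py
```

```text
tcp [ 0.5489 -0.0175  0.0697] F [-1.55 -1.64 -1.56]
-0.220 n147 z90 0.0724 xmax 0.6253
-0.190 n102 z90 0.0735 xmax 0.6266
-0.160 n108 z90 0.0741 xmax 0.6278
-0.130 n109 z90 0.0757 xmax 0.6287
-0.100 n125 z90 0.0774 xmax 0.6298
-0.070 n130 z90 0.0787 xmax 0.6312
-0.040 n154 z90 0.0798 xmax 0.6322
-0.010 n191 z90 0.0805 xmax 0.6319
rear y -0.2143 rim z90 0.0723
caps 260 [ 0.5815 -0.1573  0.0967]
```

>>> drive_tool(
  increments=[
    {"delta_pos": [-0.2, 5, 0], "spin": 0, "claw": 1},
    {"delta_pos": [-0.2, 6, 0], "spin": 0, "claw": 1},
    {"delta_pos": [-0.2, 6, -0.3], "spin": 0, "claw": 1},
    {"delta_pos": [-0.2, 6, -0.3], "spin": 0, "claw": 1},
    {"delta_pos": [-0.2, 6, -0.3], "spin": 0, "claw": 1},
    {"delta_pos": [-0.2, 6, -0.3], "spin": 0, "claw": 1},
    {"delta_pos": [-0.2, 6, 0], "spin": 0, "claw": 1},
    {"delta_pos": [0, 0, 0], "spin": 0, "claw": 1},
  ],
)

```text
t: 15.45
ee_pos: [0.551, 0.0244, 0.0705]
eef_rot: [[-0.999, 0.032, -0.0], [0.032, 0.999, 0.002], [0.0, 0.002, -1.0]]
contact_force: [0.9, 0.3, 1.2]
opening: 0.084
grasp_force: 20.2
```

```bash
python3 chk.py
```

```text
tcp [0.551  0.0244 0.0705] F [0.85 0.28 1.15]
-0.160 n228 z90 0.0756 xmax 0.6288
-0.130 n119 z90 0.0768 xmax 0.6298
-0.100 n114 z90 0.0773 xmax 0.6310
-0.070 n134 z90 0.0784 xmax 0.6317
-0.040 n156 z90 0.0793 xmax 0.6330
-0.010 n185 z90 0.0804 xmax 0.6340
0.020 n249 z90 0.0817 xmax 0.6344
rear y -0.1725 rim z90 0.0756
caps 265 [ 0.584  -0.1153  0.0996]
```

>>> drive_tool(
  increments=[
    {"delta_pos": [-0.2, 5, 0.3], "spin": 0, "claw": 1},
    {"delta_pos": [-0.2, 6, 0.3], "spin": 0, "claw": 1},
    {"delta_pos": [-0.2, 6, 0.3], "spin": 0, "claw": 1},
    {"delta_pos": [-0.2, 6, 0.3], "spin": 0, "claw": 1},
    {"delta_pos": [-0.2, 6, 0.3], "spin": 0, "claw": 1},
    {"delta_pos": [-0.2, 6, 0.3], "spin": 0, "claw": 1},
    {"delta_pos": [-0.2, 6, 0], "spin": 0, "claw": 1},
    {"delta_pos": [-0.2, 6, 0], "spin": 0, "claw": 1},
  ],
)

```text
t: 16.5
ee_pos: [0.5544, 0.0705, 0.0687]
eef_rot: [[-0.999, 0.033, -0.0], [0.033, 0.999, -0.0], [0.0, -0.0, -1.0]]
contact_force: [-0.2, -2.9, -0.5]
opening: 0.088
grasp_force: 19.6
```

```bash
python3 chk.py
```

```text
tcp [0.5544 0.0705 0.0687] F [-0.17 -2.89 -0.52]
-0.130 n189 z90 0.0788 xmax 0.6311
-0.100 n131 z90 0.0787 xmax 0.6328
-0.070 n130 z90 0.0791 xmax 0.6338
-0.040 n144 z90 0.0789 xmax 0.6345
-0.010 n150 z90 0.0790 xmax 0.6356
0.020 n163 z90 0.0791 xmax 0.6371
0.050 n179 z90 0.0795 xmax 0.6374
0.080 n144 z90 0.0797 xmax 0.6370
rear y -0.1264 rim z90 0.0791
caps 267 [ 0.5872 -0.0681  0.1012]
```

>>> drive_tool(
  increments=[
    {"delta_pos": [-0.3, 6, 0], "spin": 0, "claw": 1},
    {"delta_pos": [-0.3, 6, 0], "spin": 0, "claw": 1},
    {"delta_pos": [-0.3, 6, 0], "spin": 0, "claw": 1},
    {"delta_pos": [-0.3, 6, 0], "spin": 0, "claw": 1},
    {"delta_pos": [-0.3, 6, 0], "spin": 0, "claw": 1},
    {"delta_pos": [-0.3, 6, 0], "spin": 0, "claw": 1},
    {"delta_pos": [-0.3, 6, 0], "spin": 0, "claw": 1},
    {"delta_pos": [-0.3, 6, 0], "spin": 0, "claw": 1},
  ],
)

```text
t: 17.55
ee_pos: [0.5584, 0.1184, 0.0687]
eef_rot: [[-0.999, 0.033, -0.0], [0.033, 0.999, -0.0], [0.0, -0.0, -1.0]]
contact_force: [-1.0, -1.8, -2.5]
opening: 0.087
grasp_force: 19.6
```

>>> drive_tool(
  increments=[
    {"delta_pos": [-0.3, 6, 0], "spin": 0, "claw": 1},
    {"delta_pos": [-0.3, 6, 0], "spin": 0, "claw": 1},
    {"delta_pos": [-0.3, 6, 0], "spin": 0, "claw": 1},
    {"delta_pos": [-0.3, 6, 0], "spin": 0, "claw": 1},
    {"delta_pos": [0, 3, 0], "spin": 0, "claw": 1},
    {"delta_pos": [0, 0, 0], "spin": 0, "claw": 0.6},
    {"delta_pos": [0, 0, 0], "spin": 0, "claw": 0.4},
    {"delta_pos": [0, 0, 0], "spin": 0, "claw": 0.4},
  ],
)

```text
t: 18.55
ee_pos: [0.5609, 0.145, 0.0691]
eef_rot: [[-0.999, 0.034, 0.001], [0.034, 0.999, 0.0], [-0.001, 0.0, -1.0]]
contact_force: [-0.2, -0.3, 0.0]
opening: 0.304
grasp_force: 0.0
```

```bash
python3 chk.py; python3 tray.py 2>/dev/null
```

```text
tcp [0.5609 0.145  0.0691] F [-0.16 -0.29  0.03]
-0.040 n274 z90 0.0793 xmax 0.6380
-0.010 n140 z90 0.0788 xmax 0.6395
0.020 n138 z90 0.0787 xmax 0.6405
0.050 n155 z90 0.0788 xmax 0.6414
0.080 n150 z90 0.0784 xmax 0.6426
0.110 n161 z90 0.0785 xmax 0.6436
0.140 n225 z90 0.0789 xmax 0.6442
rear y -0.0521 rim z90 0.0793
caps 290 [0.5937 0.0076 0.1011]
[0.5608 0.1449 0.069 ] [-0.13  0.29 -0.41]
scene 1250 c [0.5569 0.0491] sz [0.1974 0.1697] ang 88.13 slope [-0.004  0.006] z at c 0.0731
  rear [ 0.5536 -0.0495] front [[0.6449000239372253, 0.14499999582767487], [0.47530001401901245, 0.15049999952316284]] rim z rear/front [0.0725 0.0737]
  caps 268 0.1011
top 609 c [0.5554 0.0425] sz [0.1877 0.1655] ang 88.06 slope [-0.013 -0.012] z at c 0.0747
  rear [ 0.5522 -0.0513] front [[0.6412000060081482, 0.13349999487400055], [0.47589999437332153, 0.13910000026226044]] rim z rear/front [0.0759 0.0736]
  caps 481 0.0997
```

>>> drive_tool(
  increments=[
    {"delta_pos": [0, 0, -12], "spin": 0, "claw": 0.4},
    {"delta_pos": [0, 0, -12], "spin": 0, "claw": 0.4},
    {"delta_pos": [0, 0, -15], "spin": 10.7, "claw": 0.4},
    {"delta_pos": [0, 0, -15], "spin": 10.7, "claw": 0.4},
    {"delta_pos": [0, 0, -15], "spin": 10.7, "claw": 0.4},
    {"delta_pos": [0, 0, -15], "spin": 10.7, "claw": 0},
    {"delta_pos": [0, 0, 0], "spin": 10.7, "claw": -0.5},
    {"delta_pos": [0, 0, 0], "spin": 10.7, "claw": -1},
  ],
)

```text
t: 19.7
ee_pos: [0.5612, 0.145, 0.1543]
eef_rot: [[-0.399, 0.917, 0.002], [0.917, 0.399, 0.0], [-0.001, 0.002, -1.0]]
contact_force: [0.5, -0.9, 0.0]
opening: 0.902
grasp_force: 0.0
```

>>> drive_tool(
  increments=[
    {"delta_pos": [0, 0, 0], "spin": 10.7, "claw": -1},
    {"delta_pos": [0, 0, 0], "spin": 10.7, "claw": -1},
    {"delta_pos": [0, 0, 0], "spin": 4.4, "claw": -1},
    {"delta_pos": [-48, 0, 0], "spin": 0, "claw": -1},
    {"delta_pos": [-48, 0, 0], "spin": 0, "claw": -1},
    {"delta_pos": [-48, 0, 0], "spin": 0, "claw": -1},
    {"delta_pos": [-48, 0, 0], "spin": 0, "claw": -1},
    {"delta_pos": [-48, 0, 0], "spin": 0, "claw": -1},
  ],
)

```text
t: 20.7
ee_pos: [0.5528, -0.0966, 0.1542]
eef_rot: [[0.033, 0.999, 0.002], [0.999, -0.033, -0.001], [-0.001, 0.002, -1.0]]
contact_force: [0.9, 0.2, 0.6]
opening: 0.999
grasp_force: 0.0
```

```bash
python3 -c "
from h import *
s=robot.read_state();print(np.round(s['ee_pos'],4),np.round(s['eef_rot'],3).tolist(),np.round(s['contact_force'],2),np.round(s['qpos'],2))"; python3 tray.py 2>/dev/null
```

```text
[ 0.5528 -0.0966  0.1542] [[0.033, 0.999, 0.002], [0.999, -0.033, -0.001], [-0.001, 0.002, -1.0]] [0.89 0.25 0.64] [-0.29  0.38 -0.12  1.07 -0.    1.32]
[ 0.5528 -0.0966  0.1542] [0.89 0.25 0.64]
scene 1492 c [0.5566 0.0489] sz [0.1979 0.1704] ang 88.06 slope [0.002 0.005] z at c 0.0727
  rear [ 0.5532 -0.05  ] front [[0.6450999975204468, 0.14489999413490295], [0.4747999906539917, 0.15070000290870667]] rim z rear/front [0.0722 0.0732]
  caps 448 0.1012
top 791 c [0.5556 0.0472] sz [0.197  0.1656] ang 88.02 slope [-0.012 -0.006] z at c 0.0751
  rear [ 0.5522 -0.0512] front [[0.6417999863624573, 0.1428000032901764], [0.4763000011444092, 0.148499995470047]] rim z rear/front [0.0757 0.0744]
  caps 510 0.0999
```

>>> drive_tool(
  increments=[
    {"delta_pos": [0, 0, 18], "spin": 0, "claw": -1},
    {"delta_pos": [0, 0, 20], "spin": 0, "claw": -1},
    {"delta_pos": [0, 0, 20], "spin": 0, "claw": -1},
    {"delta_pos": [0, 0, 20], "spin": 0, "claw": -1},
    {"delta_pos": [0, 0, 20], "spin": 0, "claw": -1},
    {"delta_pos": [0, 0, 12], "spin": 0, "claw": -1},
    {"delta_pos": [0, 0, 0], "spin": 0, "claw": -1},
    {"delta_pos": [0, 0, 0], "spin": 0, "claw": -1},
  ],
)

```text
t: 21.8
ee_pos: [0.5532, -0.095, 0.0437]
eef_rot: [[0.033, 0.999, 0.001], [0.999, -0.033, -0.0], [-0.0, 0.001, -1.0]]
contact_force: [0.2, -0.9, 0.3]
opening: 0.999
grasp_force: 0.0
```

>>> drive_tool(
  increments=[
    {"delta_pos": [4, 0, 0], "spin": 0, "claw": -1},
    {"delta_pos": [4, 0, 0], "spin": 0, "claw": -1},
    {"delta_pos": [4, 0, 0], "spin": 0, "claw": -1},
    {"delta_pos": [4, 0, 0], "spin": 0, "claw": -1},
    {"delta_pos": [4, 0, 0], "spin": 0, "claw": -1},
    {"delta_pos": [4, 0, 0], "spin": 0, "claw": -1},
    {"delta_pos": [4, 0, 0], "spin": 0, "claw": -1},
    {"delta_pos": [4, 0, 0], "spin": 0, "claw": -1},
  ],
)

```text
t: 22.8
ee_pos: [0.5536, -0.0627, 0.0428]
eef_rot: [[0.034, 0.999, -0.0], [0.999, -0.034, -0.0], [-0.0, -0.0, -1.0]]
contact_force: [0.2, -0.5, -0.2]
opening: 1.001
grasp_force: 0.0
```

>>> drive_tool(
  increments=[
    {"delta_pos": [3, 0, 0], "spin": 0, "claw": -1},
    {"delta_pos": [3, 0, 0], "spin": 0, "claw": -1},
    {"delta_pos": [3, 0, 0], "spin": 0, "claw": -1},
    {"delta_pos": [3, 0, 0], "spin": 0, "claw": -1},
    {"delta_pos": [3, 0, 0], "spin": 0, "claw": -1},
    {"delta_pos": [3, 0, 0], "spin": 0, "claw": -1},
    {"delta_pos": [3, 0, 0], "spin": 0, "claw": -1},
    {"delta_pos": [3, 0, 0], "spin": 0, "claw": -1},
  ],
)

```text
t: 23.8
ee_pos: [0.5543, -0.0388, 0.0428]
eef_rot: [[0.034, 0.999, -0.0], [0.999, -0.034, -0.0], [-0.0, -0.0, -1.0]]
contact_force: [-0.2, -2.1, -0.5]
opening: 1.0
grasp_force: 1.4
```

```bash
python3 tray.py 2>/dev/null
```

```text
[ 0.5543 -0.0388  0.0428] [-0.25 -2.08 -0.49]
scene 1518 c [0.5574 0.0716] sz [0.1975 0.1722] ang 87.87 slope [0.004 0.005] z at c 0.0727
  rear [ 0.5537 -0.0271] front [[0.6470999717712402, 0.16699999570846558], [0.4749999940395355, 0.17339999973773956]] rim z rear/front [0.0722 0.0732]
  caps 464 0.1011
top 563 c [0.5568 0.0839] sz [0.1695 0.1656] ang 88.07 slope [-0.015  0.001] z at c 0.0744
  rear [ 0.5539 -0.0008] front [[0.6424000263214111, 0.16580000519752502], [0.47690001130104065, 0.17139999568462372]] rim z rear/front [0.0743 0.0744]
  caps 502 0.0997
```

>>> drive_tool(
  increments=[
    {"delta_pos": [2.5, 0, 0], "spin": 0, "claw": -1},
    {"delta_pos": [2.5, 0, 0], "spin": 0, "claw": -1},
    {"delta_pos": [2.5, 0, 0], "spin": 0, "claw": -1},
    {"delta_pos": [2.5, 0, 0], "spin": 0, "claw": -1},
    {"delta_pos": [2.5, 0, 0], "spin": 0, "claw": -1},
    {"delta_pos": [2.5, 0, 0], "spin": 0, "claw": -1},
    {"delta_pos": [2, 0, 0], "spin": 0, "claw": -1},
    {"delta_pos": [1, 0, 0], "spin": 0, "claw": -1},
  ],
)

```text
t: 24.9
ee_pos: [0.5549, -0.0209, 0.0428]
eef_rot: [[0.033, 0.999, -0.0], [0.999, -0.033, -0.0], [-0.0, -0.0, -1.0]]
contact_force: [0.1, -2.5, -0.6]
opening: 0.996
grasp_force: 1.4
```

>>> drive_tool(
  increments=[
    {"delta_pos": [0.6, 0, 0], "spin": 0, "claw": -1},
    {"delta_pos": [0.6, 0, 0], "spin": 0, "claw": -1},
    {"delta_pos": [0.6, 0, 0], "spin": 0, "claw": -1},
    {"delta_pos": [0.6, 0, 0], "spin": 0, "claw": -1},
    {"delta_pos": [0.6, 0, 0], "spin": 0, "claw": -1},
    {"delta_pos": [0, 0, 0], "spin": 0, "claw": -1},
    {"delta_pos": [0, 0, 0], "spin": 0, "claw": -1},
    {"delta_pos": [0, 0, 0], "spin": 0, "claw": -1},
  ],
)

```text
t: 25.9
ee_pos: [0.5551, -0.0179, 0.0428]
eef_rot: [[0.034, 0.999, 0.0], [0.999, -0.034, 0.0], [0.0, 0.0, -1.0]]
contact_force: [-1.2, -1.8, -0.5]
opening: 1.002
grasp_force: 1.0
```

```bash
python3 tray.py 2>/dev/null
```

```text
[ 0.5551 -0.0179  0.0428] [-1.23 -1.82 -0.54]
scene 1504 c [0.5581 0.0923] sz [0.1972 0.1708] ang 88.11 slope [0.001 0.008] z at c 0.0729
  rear [ 0.5548 -0.0062] front [[0.6466000080108643, 0.18809999525547028], [0.47600001096725464, 0.19370000064373016]] rim z rear/front [0.0722 0.0737]
  caps 471 0.1012
top 562 c [0.5577 0.1146] sz [0.1521 0.1676] ang 87.22 slope [-0.011 -0.001] z at c 0.0745
  rear [0.554  0.0386] front [[0.6450999975204468, 0.18649999797344208], [0.47760000824928284, 0.19460000097751617]] rim z rear/front [0.0746 0.0744]
  caps 487 0.0997
```

Around 3–5 mm are left; I'll go on in fine steps.

>>> drive_tool(
  increments=[
    {"delta_pos": [0.4, 0, 0], "spin": 0, "claw": -1},
    {"delta_pos": [0.4, 0, 0], "spin": 0, "claw": -1},
    {"delta_pos": [0.4, 0, 0], "spin": 0, "claw": -1},
    {"delta_pos": [0.4, 0, 0], "spin": 0, "claw": -1},
    {"delta_pos": [0.4, 0, 0], "spin": 0, "claw": -1},
    {"delta_pos": [0, 0, 0], "spin": 0, "claw": -1},
    {"delta_pos": [0, 0, 0], "spin": 0, "claw": -1},
    {"delta_pos": [0, 0, 0], "spin": 0, "claw": -1},
  ],
)

```text
t: 27.0
ee_pos: [0.5551, -0.0159, 0.0428]
eef_rot: [[0.033, 0.999, 0.0], [0.999, -0.033, 0.0], [0.0, 0.0, -1.0]]
contact_force: [0.0, -1.5, -0.8]
opening: 0.999
grasp_force: 1.1
```

>>> drive_tool(
  increments=[
    {"delta_pos": [0.3, 0, 0], "spin": 0, "claw": -1},
    {"delta_pos": [0.3, 0, 0], "spin": 0, "claw": -1},
    {"delta_pos": [0.3, 0, 0], "spin": 0, "claw": -1},
    {"delta_pos": [0, 0, 0], "spin": 0, "claw": -1},
    {"delta_pos": [0, 0, 0], "spin": 0, "claw": -1},
    {"delta_pos": [0, 0, 0], "spin": 0, "claw": -1},
    {"delta_pos": [0, 0, 0], "spin": 0, "claw": -1},
    {"delta_pos": [0, 0, 0], "spin": 0, "claw": -1},
  ],
)

```text
t: 28.0
ee_pos: [0.5552, -0.0151, 0.0428]
eef_rot: [[0.034, 0.999, 0.0], [0.999, -0.034, -0.0], [-0.0, 0.0, -1.0]]
contact_force: [-0.0, -2.1, -1.0]
opening: 1.0
grasp_force: 1.2
```

>>> drive_tool(
  increments=[
    {"delta_pos": [0.3, 0, 0], "spin": 0, "claw": -1},
    {"delta_pos": [0.3, 0, 0], "spin": 0, "claw": -1},
    {"delta_pos": [0.3, 0, 0], "spin": 0, "claw": -1},
    {"delta_pos": [0.3, 0, 0], "spin": 0, "claw": -1},
    {"delta_pos": [0, 0, 0], "spin": 0, "claw": -1},
    {"delta_pos": [0, 0, 0], "spin": 0, "claw": -1},
    {"delta_pos": [0, 0, 0], "spin": 0, "claw": -1},
    {"delta_pos": [0, 0, 0], "spin": 0, "claw": -1},
  ],
)

```text
t: 29.0
ee_pos: [0.5552, -0.0139, 0.0428]
eef_rot: [[0.034, 0.999, 0.0], [0.999, -0.034, 0.0], [0.0, 0.0, -1.0]]
contact_force: [0.4, -2.2, -1.9]
opening: 0.999
grasp_force: 1.1
```

>>> drive_tool(
  increments=[
    {"delta_pos": [0.3, 0, 0], "spin": 0, "claw": -1},
    {"delta_pos": [0.3, 0, 0], "spin": 0, "claw": -1},
    {"delta_pos": [0.3, 0, 0], "spin": 0, "claw": -1},
    {"delta_pos": [0, 0, 0], "spin": 0, "claw": -1},
    {"delta_pos": [0, 0, 0], "spin": 0, "claw": -1},
    {"delta_pos": [0, 0, 0], "spin": 0, "claw": -1},
    {"delta_pos": [0, 0, 0], "spin": 0, "claw": -1},
    {"delta_pos": [0, 0, 0], "spin": 0, "claw": -1},
  ],
)

```text
t: 30.0
ee_pos: [0.5552, -0.0138, 0.0428]
eef_rot: [[0.034, 0.999, -0.0], [0.999, -0.034, -0.002], [-0.002, -0.0, -1.0]]
contact_force: [-0.3, -5.8, -0.5]
opening: 1.002
grasp_force: 2.8
```

>>> drive_tool(
  increments=[
    {"delta_pos": [0.3, 0, 0], "spin": 0, "claw": -1},
    {"delta_pos": [0.3, 0, 0], "spin": 0, "claw": -1},
    {"delta_pos": [0.3, 0, 0], "spin": 0, "claw": -1},
    {"delta_pos": [0.2, 0, 0], "spin": 0, "claw": -1},
    {"delta_pos": [0, 0, 0], "spin": 0, "claw": -1},
    {"delta_pos": [0, 0, 0], "spin": 0, "claw": -1},
    {"delta_pos": [0, 0, 0], "spin": 0, "claw": -1},
    {"delta_pos": [0, 0, 0], "spin": 0, "claw": -1},
  ],
)

```text
t: 31.0
ee_pos: [0.5554, -0.0138, 0.0428]
eef_rot: [[0.034, 0.999, 0.0], [0.999, -0.034, -0.004], [-0.004, 0.0, -1.0]]
contact_force: [-0.2, -8.1, -0.7]
opening: 1.005
grasp_force: 4.4
```

>>> drive_tool(
  increments=[
    {"delta_pos": [0.4, 0, 0], "spin": 0, "claw": -1},
    {"delta_pos": [0.4, 0, 0], "spin": 0, "claw": -1},
    {"delta_pos": [0.4, 0, 0], "spin": 0, "claw": -1},
    {"delta_pos": [0.4, 0, 0], "spin": 0, "claw": -1},
    {"delta_pos": [0, 0, 0], "spin": 0, "claw": -1},
    {"delta_pos": [0, 0, 0], "spin": 0, "claw": -1},
    {"delta_pos": [0, 0, 0], "spin": 0, "claw": -1},
    {"delta_pos": [0, 0, 0], "spin": 0, "claw": -1},
  ],
)

```text
t: 32.0
ee_pos: [0.5554, -0.0139, 0.0429]
eef_rot: [[0.034, 0.999, -0.0], [0.999, -0.034, -0.008], [-0.008, 0.0, -1.0]]
contact_force: [-0.8, -12.7, -1.5]
opening: 0.999
grasp_force: 6.7
```

>>> drive_tool(
  increments=[
    {"delta_pos": [0, 0, 0], "spin": 0, "claw": -1},
    {"delta_pos": [0, 0, 0], "spin": 0, "claw": -1},
    {"delta_pos": [0, 0, 0], "spin": 0, "claw": -1},
    {"delta_pos": [0, 0, 0], "spin": 0, "claw": -1},
    {"delta_pos": [0, 0, 0], "spin": 0, "claw": -1},
    {"delta_pos": [0, 0, 0], "spin": 0, "claw": -1},
    {"delta_pos": [0, 0, 0], "spin": 0, "claw": -1},
    {"delta_pos": [0, 0, 0], "spin": 0, "claw": -1},
  ],
)

```text
t: 33.0
ee_pos: [0.5555, -0.0139, 0.0429]
eef_rot: [[0.034, 0.999, -0.0], [0.999, -0.034, -0.008], [-0.008, 0.0, -1.0]]
contact_force: [-0.9, -13.6, -1.3]
opening: 1.001
grasp_force: 6.7
```

Held at about 13 N for over a second. Now I'll back off gently, rise clear, and check.

>>> drive_tool(
  increments=[
    {"delta_pos": [-1.5, 0, 0], "spin": 0, "claw": -1},
    {"delta_pos": [-2, 0, 0], "spin": 0, "claw": -1},
    {"delta_pos": [-4, 0, 0], "spin": 0, "claw": -1},
    {"delta_pos": [-8, 0, 0], "spin": 0, "claw": -1},
    {"delta_pos": [-12, 0, 0], "spin": 0, "claw": -1},
    {"delta_pos": [-16, 0, 0], "spin": 0, "claw": -1},
    {"delta_pos": [-16, 0, 0], "spin": 0, "claw": -1},
    {"delta_pos": [0, 0, -10], "spin": 0, "claw": -1},
  ],
)

```text
t: 34.0
ee_pos: [0.5526, -0.0712, 0.0524]
eef_rot: [[0.036, 0.999, -0.002], [0.999, -0.036, 0.0], [0.0, -0.002, -1.0]]
contact_force: [1.3, 1.0, 0.2]
opening: 0.998
grasp_force: 0.0
```

>>> drive_tool(
  increments=[
    {"delta_pos": [-15, 0, -20], "spin": 0, "claw": -1},
    {"delta_pos": [-30, 0, -20], "spin": 0, "claw": -1},
    {"delta_pos": [-30, 0, -20], "spin": 0, "claw": -1},
    {"delta_pos": [-30, 0, -20], "spin": 0, "claw": -1},
    {"delta_pos": [-30, 0, -20], "spin": 0, "claw": -1},
    {"delta_pos": [-30, 0, -10], "spin": 0, "claw": -1},
    {"delta_pos": [0, 0, 0], "spin": 0, "claw": -1},
    {"delta_pos": [0, 0, 0], "spin": 0, "claw": -1},
  ],
)

```text
t: 35.0
ee_pos: [0.5476, -0.234, 0.1628]
eef_rot: [[0.033, 0.999, -0.0], [0.999, -0.033, 0.001], [0.001, -0.0, -1.0]]
contact_force: [-0.5, 0.4, -0.2]
opening: 1.004
grasp_force: 0.0
```

```bash
python3 tray.py 2>/dev/null; python3 chk.py|tail -2
python3 - <<'E'
from h import *
im,d,c=cap('top'); a=im[120:270,150:380]
im,d,c=cap('scene'); b=im[150:320,230:480]
a=cv2.resize(a,(780,300)) if 0 else cv2.resize(a,(460,300),interpolation=cv2.INTER_CUBIC); b=cv2.resize(b,(441,300),interpolation=cv2.INTER_CUBIC)
cv2.imwrite('pics/end.png',np.vstack([a[:, :441],b]))
E
```

```text
[ 0.5476 -0.234   0.1628] [-0.49  0.42 -0.16]
scene 1579 c [0.5561 0.0975] sz [0.2015 0.1753] ang 88.14 slope [ 0.002 -0.005] z at c 0.0724
  rear [ 0.5528 -0.0032] front [[0.6468999981880188, 0.19529999792575836], [0.4717000126838684, 0.20100000500679016]] rim z rear/front [0.0729 0.0719]
  caps 472 0.1012
top 825 c [0.5573 0.0954] sz [0.1979 0.1657] ang 88.05 slope [-0.012 -0.01 ] z at c 0.075
  rear [ 0.5539 -0.0035] front [[0.6434000134468079, 0.19140000641345978], [0.47780001163482666, 0.19709999859333038]] rim z rear/front [0.076 0.074]
  caps 498 0.0998
rear y -0.0049 rim z90 0.0799
caps 500 [0.5783 0.0585 0.1011]
```

View pics/end.png

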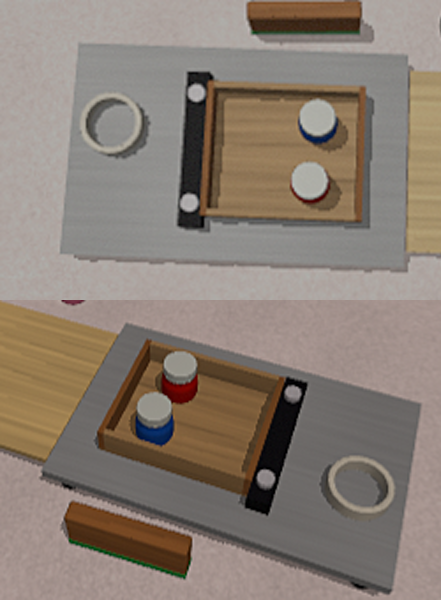

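The tray is flush and centred against the stop: its front wall lies along the black bar in both crops. Both jars are upright (caps at (318,118) and (310,182) in the upper crop), and the bystanders show no sign of having moved.

```bash
python3 -c "
from bench import robot
print(robot.finish_job())"
```

```text
the job is handed in; nothing more can be done
None
```

I slid the tray over the step, pressed it against the stop at about 13 N for over a second, and left it flush and centred with both jars upright. The job is handed in, and no verdict came back. A first grip had lifted the rear about 9.5 mm (limit 16 mm), so I set the tray down and regripped before sliding it.

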